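Put the coil winder in gear through its L-shaped gate

ROBOT

A 7-joint arm with a two-finger parallel gripper is mounted at the origin on a cart in front of the work surface, level with it; the furniture and walls round the work are solid. World frame = base frame: x ahead of the robot, y to its left, z up, the work surface at z = 0. Lengths are in m, angles in rad, forces in N, time in s.
With the tool pointing down it reaches from about 0.425 to 0.875 m from the base axis. Payload 4.7 kg.
Tool frame: the origin (TCP) lies between the finger pads; the fingertips stand 14 mm ahead of it and the grasp point (between the pads) lies 5 mm behind it; z points along the fingers, y is the line along which they close (so a half turn about z gives the same grasp; the last joint's range is limited). The gripper opens to 87 mm and grips with 3 to 60 N. Pads are 19 mm wide; open, the fingers measure 117 mm over their backs; the gripper's body (75 mm by 190 mm) begins 51 mm behind the grasp point.
Start: joints at [1.279, 0.321, -0.07, 1.45, 0.023, 1.371, -0.057], TCP at [0.196, -0.62, 0.237] pointing down, gripper open.
Joint ranges: [-2.86, 2.86], [-0.3, 2.09], [-1.38, 1.24], [0.06, 2.45], [-1.56, 4.7], [0.09, 2.05], [-2.69, 2.69]. Speed limits (rad/s): [2.57, 2.57, 3.14, 3.14, 3.14, 3.14, 3.14].

INTERFACE

Orientations are given as a rotation vector (axis times angle).
In Python, from bench import ctrl gives the robot as it stands.
- The arm moves only by the tool step_arm, never from a script. Its argument "commands" is a list of rows, each an object with "travel": the shift along the tool's x, y, z in m, a list of three; "turn": the turn, a rotation vector about the tool's x, y, z in degrees, a list of three. A call has 1 to 5 rows; each row is the pose to reach, as a shift and turn from the pose commanded when the call began, along the tool's axes at that moment; what a row does not reach only later rows make up. A row lasts 1/10 s, in which the tool goes at most 50 mm and 8.59 degrees, less where a joint would pass 70% of its speed; a pose out of reach is approached as far as the arm can. A call with a gripper value outside its range is refused whole. "gripper" is the opening, from 0 (shut) to 1 (fully open), set as the call begins (left out, the last holds). The fingers move at their own pace and stop on an object; "force" is the grip in N (left out, the last holds). Time passes only in rows, so rows that repeat a pose let the fingers close. It gives the time, the measured TCP pose, the force, the opening and the grip force at its end, in the units of the state.
- ctrl.get_state(): the state, without advancing time (a new reading comes with each control period).
- ctrl.get_image(name): name is "scene" or "top" or "wrist"; returns the picture (384x512x3 uint8, red, green, blue); there is no depth.
- ctrl.camera_model(name): a dict with "fx", "fy", "cx", "cy" (pixels), "R" (3x3) and "t" (3): a world point X has camera coordinates R X + t; the wrist camera has in their place "T_tool_cam" (4x4, takes a point from camera to tool coordinates, whose origin is the TCP and whose axes are the flange's). Camera axes: x right, y down, z forward; pixel columns grow to the right and rows downward; lengths in m; the calibration is good to about 2 mm. A picture is of the moment at which its call begins: read the wrist's pose just before it. camera_model takes no time and is no camera call.
- ctrl.close_job(): hands the job in; it is judged then, once.
The state is a dict: "time": time; "joint_positions": joint angles; "qd": joint speeds; "joint_torque": joint torques, N m; "position": TCP position; "tool_rot": TCP orientation; "ft_force": force on the tool from outside, world axes, zero at the start; "torque": the same for the moment, N m; "grip_width": opening from 0.0 (shut) to 1.0 (fully open); "grip_force": force on a finger pad.
Only numpy, scipy, OpenCV 4.12 (cv2) and the standard library are available. Lean on these libraries where they do the work, as an engineer would, in place of code of your own. Each camera call takes 0.05 s, during which the arm holds its last target. There are 200 camera calls.

TASK

Put the small green coil winder in gear: push its red knob with your fingertips along the L-shaped slot, from the red-dot end to the corner, then round the corner and along the other leg until it is fully home at the green-dot end. Only push the knob from the side, never pinch it between the fingers or pull it up (back off sideways before you raise the hand). Then move clear, and leave the spools, core, tape and pen around it where they are.

Things in the scene. Friction and masses are not known exactly. Their poses are not given: they have to be found in the camera images.
- winder: Small coil winder screwed to the bench (fixed): green housing 130 (x) x 120 (y) mm, flat aluminium gate plate on top, upper face 50 mm above the bench. Origin: centre of its underside, z up. Spindle with copper bobbin on its +y side (to 116 mm, 49 mm high), motor on its -y side (to -90 mm, 46 mm high), screwed ears on the -x and +x sides (to 85 mm, 9 mm high).
- slot_start (a point): Pin axis position at the red-dot end of the L-shaped slot, on the plate's upper face (winder frame -30, -25, 50 mm). The slot is 15 mm wide; its first leg runs along the winder's +x from here to slot_corner. Here, at the corner and at the far end the slot runs on only about 1.5 mm beyond the pin.
- slot_corner (a point): Pin axis position at the corner of the L, on the plate's upper face (winder frame 30, -25, 50 mm), 60 mm from slot_start. The second leg runs from here along the winder's +y to slot_end.
- slot_end (a point): Pin axis position at the green-dot end of the slot, on the plate's upper face (winder frame 30, 25, 50 mm), 50 mm from slot_corner. Pin here, against the end of the slot = in gear.
- shifter: Captive shifter: 12 mm steel pin up through the slot, 44 mm round foot under the plate (play 4 mm upward, 1.5 mm sideways; leans up to 0.1 rad), red four-lobed knob on top. Origin: centre of the foot's underside, 30 mm above the bench, z up. Turns freely about z, any angle. Starts in the first leg, 0 to 25 mm from slot_start. No spring: 0.2 kg, slides easily (a few N) and stays where left.
- knob (a point): Middle of the red knob, on its axis, 70 mm above the bench. The knob is 23 mm across and 28 mm high, from 56 to 84 mm above the bench: 6 mm of free air lies between plate and knob.
- lobe_a: One of the knob's four upright rounded lobes (11 mm diameter, 28 mm high, its axis 6 mm off the knob's axis), the one toward the shifter's +x. Origin: on the knob's axis at the knob's underside. Lobes a and c are opposite each other, and so are b and d.
- lobe_b: One of the knob's four upright rounded lobes (11 mm diameter, 28 mm high, its axis 6 mm off the knob's axis), the one toward the shifter's +y. Origin: on the knob's axis at the knob's underside. Lobes a and c are opposite each other, and so are b and d.
- lobe_c: One of the knob's four upright rounded lobes (11 mm diameter, 28 mm high, its axis 6 mm off the knob's axis), the one toward the shifter's -x. Origin: on the knob's axis at the knob's underside. Lobes a and c are opposite each other, and so are b and d.
- lobe_d: One of the knob's four upright rounded lobes (11 mm diameter, 28 mm high, its axis 6 mm off the knob's axis), the one toward the shifter's -y. Origin: on the knob's axis at the knob's underside. Lobes a and c are opposite each other, and so are b and d.
- orange_spool: wire spool with white flanges and orange-brown wire, 69x53x30 mm; bystander, loose on the bench. Origin: under its middle, on the bench.
- white_spool: wire spool with black flanges and white wire, 67x49x26 mm; bystander, loose on the bench. Origin: under its middle, on the bench.
- coil_core: upright tan wound core with a copper tail, 32x33x81 mm; bystander, loose on the bench. Origin: under its middle, on the bench.
- blue_tape: roll of blue tape lying flat, 72x72x19 mm; bystander, loose on the bench. Origin: under its middle, on the bench.
- marker: white marker pen with black cap, lying, 13x133x13 (long along its own y) mm; bystander, loose on the bench. Origin: under its middle, on the bench.

How it is judged:
By the outcome, as a careful person would: the job done as asked, in the order asked, and still so for the second after the job is handed in, with the robot touching nothing.
It also fails if it takes over 42 s, if anything falls off the work surface, if the arm or the gripper's body presses on something with over 40 N, if the wrist force passes 120 N, or if a joint passes its speed limit or range.

## Working session

There is one attempt and no reset: what is moved stays moved. The work goes in short steps, Python scripts to look and compute and a tool call to move; the robot and the scene stay as the last step left them, time stands still between calls to the robot, and variables do not carry over. Pictures are saved under pics/ and viewed, at most 10 in all, crops included, and the job is handed in when it is done.

Besides the shell and the picture viewer there is one more tool, called after "Call:" as name(argument=value, ...), one argument or row to a line, values as JSON. step_arm: Moves the arm, as the interface text tells. Its arguments: {"type":"object","properties":{"commands":{"type":"array"},"gripper":{"type":"number"},"force":{"type":"number"}},"required":["commands"]}

```bash
mkdir -p pics
python3 - <<'E'
from bench import ctrl
import cv2,numpy as np
s=ctrl.get_state();print({k:np.round(s[k],3).tolist() for k in('time','position','tool_rot','joint_positions')})
for n in('scene','top'):
    im=ctrl.get_image(n);cv2.imwrite(f'pics/{n}0.png',im[:,:,::-1])
    m=ctrl.camera_model(n);print(n,m)
print(ctrl.camera_model('wrist'))
E
```

```text
{'time': 0.0, 'position': [0.195, -0.619, 0.235], 'tool_rot': [-3.103, -0.478, 0.001], 'joint_positions': [1.279, 0.322, -0.07, 1.452, 0.023, 1.371, -0.057]}
scene {'fx': 490.9305902394129, 'fy': 490.9305902394129, 'cx': 243.15730003963918, 'cy': 187.97104749292907, 'R': array([[-0.60268154, -0.79773438, -0.0198698 ],
       [-0.4945108 ,  0.39290957, -0.77529423],
       [ 0.62628589, -0.45742969, -0.63128762]]), 't': array([0.47059159, 0.30628272, 0.7408322 ])}
top {'fx': 361.475101191671, 'fy': 361.475101191671, 'cx': 259.36383839544135, 'cy': 196.73264880459683, 'R': array([[-0.02162277, -0.99955968, -0.02032021],
       [-0.99303031,  0.02382802, -0.11542543],
       [ 0.1158588 ,  0.01768276, -0.99310828]]), 't': array([0.17957658, 0.62319454, 0.8627491 ])}
{'fx': 271.15323564732427, 'fy': 271.15323564732427, 'cx': 255.49212478711198, 'cy': 195.34267557555268, 'T_tool_cam': array([[ 8.33207791e-04, -9.69593903e-01, -2.44718144e-01,
         6.60269132e-02],
       [ 9.99999569e-01,  9.07948862e-04, -1.92606267e-04,
        -7.28674180e-04],
       [ 4.08941422e-04, -2.44717878e-01,  9.69594241e-01,
        -1.47769961e-01],
       [ 0.00000000e+00,  0.00000000e+00,  0.00000000e+00,
         1.00000000e+00]])}
```

View pics/scene0.png

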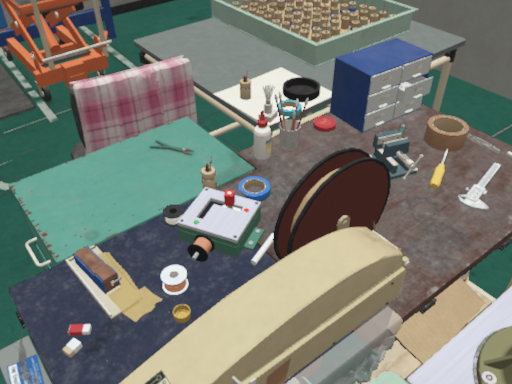

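View pics/top0.png

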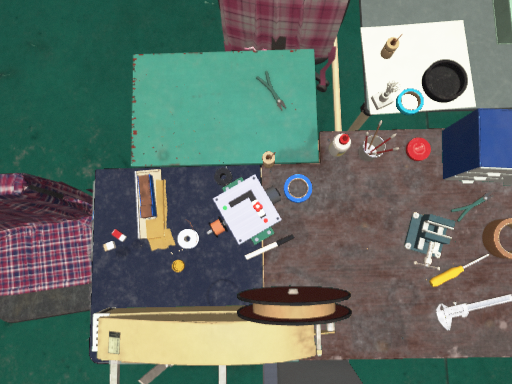

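The scene shows the winder with its plate centred near (222,212), the red knob at (229,198), and a big reel between it and the robot. In the top view the plate is near (246,210) and the knob near (258,207). The coil core is at (268,157), the tape at (298,188), the marker at (268,247) and the spools at (188,238) and (222,175).

```bash
cat > h.py <<'E'
import numpy as np,cv2
from bench import ctrl
def ray(m,u,v):
    d=np.array([(u-m['cx'])/m['fx'],(v-m['cy'])/m['fy'],1.]);return -m['R'].T@m['t'],m['R'].T@d
def plane(m,u,v,z):
    o,d=ray(m,u,v);return o+d*(z-o[2])/d[2]
def tri(rs):
    A=sum(np.eye(3)-np.outer(d,d)/(d@d) for o,d in rs);b=sum((np.eye(3)-np.outer(d,d)/(d@d))@o for o,d in rs)
    return np.linalg.solve(A,b)
def proj(m,X):
    c=m['R']@X+m['t'];return np.array([m['cx']+m['fx']*c[0]/c[2],m['cy']+m['fy']*c[1]/c[2]])
def wristm(s):
    m=dict(ctrl.camera_model('wrist'));T=np.eye(4);T[:3,:3]=cv2.Rodrigues(np.array(s['tool_rot'],float))[0];T[:3,3]=s['position']
    W=np.linalg.inv(T@m['T_tool_cam']);m['R']=W[:3,:3];m['t']=W[:3,3];return m
E
python3 - <<'E'
from h import *
t=cv2.imread('pics/top0.png');s=cv2.imread('pics/scene0.png')
a=cv2.resize(t[150:270,170:320],(750,600),interpolation=cv2.INTER_CUBIC);cv2.imwrite('pics/tc.png',a)
b=cv2.resize(s[150:300,140:300],(640,600),interpolation=cv2.INTER_CUBIC);cv2.imwrite('pics/sc.png',b)
m=ctrl.camera_model('top');ms=ctrl.camera_model('scene')
for n,u,v,z in[('core',268,157,.08),('tape',298,188,.019),('mark',268,247,.013),('orange',188,238,.03),('white',222,175,.026)]:print(n,plane(m,u,v,z).round(3))
# reel hub/top
print('reel top (scene 352,150; top 294,290)',tri([ray(ms,340,151),ray(m,294,290)]).round(3))
for z in(0,.2,.3):print([plane(m,u,v,z).round(3)[:2] for u,v in((238,294),(352,294),(100,310),(320,310))])
E
```

```text
core [0.718 0.142 0.08 ]
tape [0.649 0.067 0.019]
mark [0.502 0.147 0.013]
orange [0.529 0.345 0.03 ]
white [0.687 0.26  0.026]
reel top (scene 352,150; top 294,290) [0.417 0.09  0.251]
[array([0.386, 0.225]), array([ 0.381, -0.061]), array([0.353, 0.575]), array([0.343, 0.021])]
[array([0.415, 0.209]), array([ 0.411, -0.016]), array([0.389, 0.484]), array([0.382, 0.048])]
[array([0.43 , 0.201]), array([0.426, 0.007]), array([0.408, 0.438]), array([0.401, 0.062])]
```

View pics/tc.png

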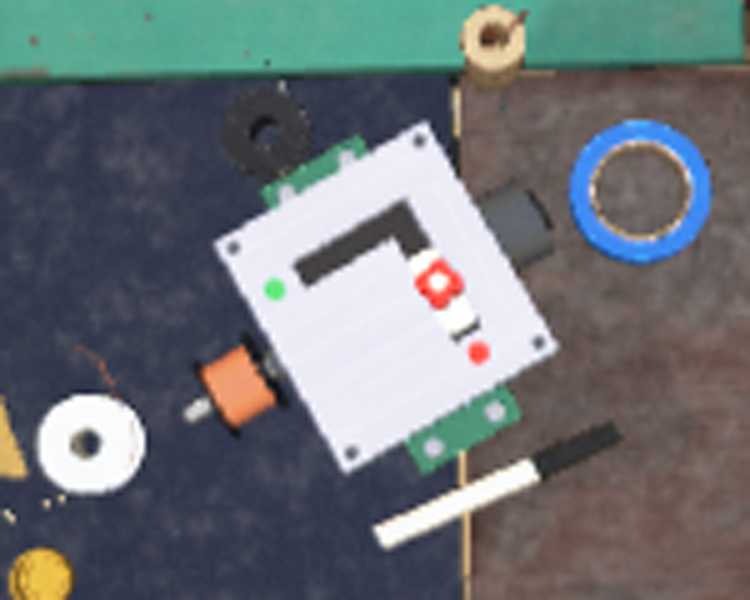

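View pics/sc.png

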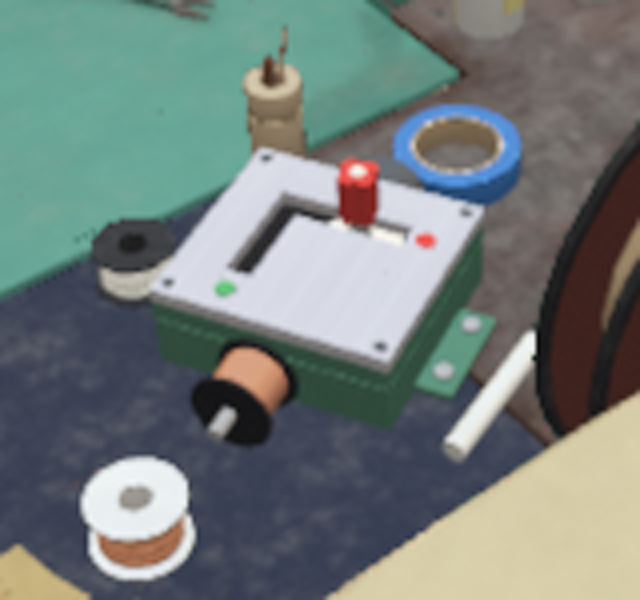

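Crops: plate corners (216,243), (425,122), (557,348), (347,473) in the top crop. Red dot (480,352), green dot (275,289), knob top (438,285). Scene crop: knob top (360,170), red dot (426,240), green dot (225,289).

Run:
```python
from h import *
m=ctrl.camera_model('top');ms=ctrl.camera_model('scene')
T=lambda x,y:(170+(x+.5)/5-.5,150+(y+.5)/5-.5)
S=lambda x,y:(140+(x+.5)/4-.5,150+(y+.5)/4-.5)
# plate corners in winder frame: (+x,+y),(+x,-y),(-x,-y),(-x,+y)
pix=[(216,243),(425,122),(557,348),(347,473)]
P=np.array([plane(m,*T(*p),.05) for p in pix]);c=P.mean(0);print('corners',P[:,:2].round(4).tolist(),c.round(4))
sp=[(168,290),(264,150),(483,212),(393,355)]
Q=np.array([plane(ms,*S(*p),.05) for p in sp]);print('scene corners',Q[:,:2].round(4).tolist(),Q.mean(0).round(4))
tt=np.array([tri([ray(m,*T(*a)),ray(ms,*S(*b))]) for a,b in zip(pix,sp)]);print('tri',tt.round(4).tolist())
for A in(P,Q,tt):
    ex=(A[0]+A[1]-A[2]-A[3])[:2];ey=(A[0]+A[3]-A[1]-A[2])[:2];print('size',np.linalg.norm(ex)/2,np.linalg.norm(ey)/2,'yaw',np.degrees([np.arctan2(ex[1],ex[0]),np.arctan2(-ey[0],ey[1])]))
print('red',plane(m,*T(480,352),.05),plane(ms,*S(426,240),.05),'green',plane(m,*T(275,289),.05),plane(ms,*S(225,289),.05))
# knob mask both
for n,mm in(('top',m),('scene',ms)):
    im=cv2.imread(f'pics/{n}0.png').astype(int);k=((im[:,:,2]>150)&(im[:,:,1]<90)&(im[:,:,0]<90)).astype(np.uint8)
    _,_,st,ce=cv2.connectedComponentsWithStats(k)
    r=(160,150,310,280)
    for a,b in zip(st,ce):
        if r[0]<b[0]<r[2] and r[1]<b[1]<r[3] and a[4]>3:print(n,a,b)
print('knobtop tri',tri([ray(m,*T(438,283)),ray(ms,*S(360,170))]), plane(m,*T(438,283),.084),plane(ms,*S(360,170),.084))
s=ctrl.get_state();print(cv2.Rodrigues(np.array(s['tool_rot']))[0].round(3))
```

```text
corners [[0.6248, 0.2799], [0.6827, 0.1757], [0.5693, 0.1136], [0.5111, 0.217]] [0.597  0.1965 0.05  ]
scene corners [[0.6207, 0.2727], [0.6829, 0.174], [0.5699, 0.1135], [0.5153, 0.212]] [0.5972 0.193  0.05  ]
tri [[0.6222, 0.2763, 0.0516], [0.6821, 0.1752, 0.0512], [0.5694, 0.1137, 0.0505], [0.5108, 0.216, 0.056]]
size 0.12960481830885995 0.1189218010167494 yaw [28.83777619 29.20987978]
size 0.1249020771975758 0.11458331060212718 yaw [29.02862973 30.67183851]
size 0.12754399017965942 0.11770462450174879 yaw [28.52402113 30.23824737]
red [0.56823813 0.15113086 0.05      ] [0.57092724 0.149769   0.05      ] green [0.60141344 0.25099185 0.05      ] [0.60373928 0.25001835 0.05      ]
top [     0      0    512    384 196093] [255.21291428 191.57955154]
top [253 205   9   6  20] [257.4 207.6]
top [264 220   3   2   5] [264.8 220.4]
scene [     0      0    512    384 196168] [255.68970474 191.59572917]
scene [225 191   9   6  24] [229.75 194.5 ]
scene [245 209   3   2   5] [245.8 209.6]
knobtop tri [0.59880672 0.16969812 0.08841347] [0.59942034 0.17008234 0.084     ] [0.60299142 0.16644724 0.084     ]
[[ 0.954  0.301 -0.001]
 [ 0.301 -0.954  0.002]
 [-0.    -0.002 -1.   ]]
```

Call:
step_arm(
  commands=[
    {"travel": [0.0, 0, -0.045], "turn": [0, 0, -5]},
    {"travel": [0.04, -0.025, -0.07], "turn": [0, 0, -11.5]},
    {"travel": [0.08, -0.05, -0.07], "turn": [0, 0, -11.5]},
    {"travel": [0.12, -0.075, -0.07], "turn": [0, 0, -11.5]},
    {"travel": [0.16, -0.1, -0.07], "turn": [0, 0, -11.5]},
  ],
  gripper=0,
  force=20,
)

```text
time: 0.6
position: [0.3191, -0.4746, 0.3065]
tool_rot: [3.041, 0.787, -0.0]
ft_force: [0.8, -0.5, -0.2]
grip_width: 0.632
grip_force: 0.0
```

Call:
step_arm(
  commands=[
    {"travel": [0.042, -0.024, 0]},
    {"travel": [0.085, -0.049, 0]},
    {"travel": [0.127, -0.073, 0]},
    {"travel": [0.17, -0.098, 0]},
    {"travel": [0.212, -0.122, 0]},
  ],
)

```text
$.commands[0]: bad value
```

Call:
step_arm(
  commands=[
    {"travel": [0.042, -0.024, 0]},
    {"travel": [0.085, -0.049, 0]},
    {"travel": [0.127, -0.073, 0]},
    {"travel": [0.17, -0.098, 0]},
    {"travel": [0.212, -0.122, 0]},
  ],
)

```text
$.commands[0]: bad value
```

Turn must be given too.

Call:
step_arm(
  commands=[
    {"travel": [0.042, -0.024, 0], "turn": [0, 0, 0]},
    {"travel": [0.085, -0.049, 0], "turn": [0, 0, 0]},
    {"travel": [0.127, -0.073, 0], "turn": [0, 0, 0]},
    {"travel": [0.17, -0.098, 0], "turn": [0, 0, 0]},
    {"travel": [0.212, -0.122, 0], "turn": [0, 0, 0]},
  ],
)

```text
time: 1.1
position: [0.4449, -0.2647, 0.3063]
tool_rot: [3.041, 0.787, -0.001]
ft_force: [1.3, -1.0, -1.0]
grip_width: 0.173
grip_force: 0.0
```

Call:
step_arm(
  commands=[
    {"travel": [0.042, -0.024, 0], "turn": [0, 0, 0]},
    {"travel": [0.085, -0.049, 0], "turn": [0, 0, 0]},
    {"travel": [0.127, -0.073, 0], "turn": [0, 0, 0]},
    {"travel": [0.17, -0.098, 0], "turn": [0, 0, 0]},
    {"travel": [0.212, -0.122, 0], "turn": [0, 0, 0]},
  ],
)

```text
time: 1.6
position: [0.571, -0.0554, 0.3063]
tool_rot: [3.041, 0.787, -0.0]
ft_force: [1.0, -0.3, 0.5]
grip_width: 0.006
grip_force: 0.0
```

Call:
step_arm(
  commands=[
    {"travel": [0.019, -0.036, 0], "turn": [0, 0, 0]},
    {"travel": [0.038, -0.073, 0], "turn": [0, 0, 0]},
    {"travel": [0.057, -0.109, 0], "turn": [0, 0, 0]},
    {"travel": [0.076, -0.146, 0], "turn": [0, 0, 0]},
    {"travel": [0.095, -0.182, 0], "turn": [0, 0, 0]},
  ],
)

```text
time: 2.1
position: [0.5648, 0.1495, 0.3062]
tool_rot: [3.041, 0.787, -0.001]
ft_force: [0.5, -0.4, 0.1]
grip_width: 0.005
grip_force: 0.0
```

Call:
step_arm(
  commands=[
    {"travel": [0, 0, 0.04], "turn": [0, 0, 0]},
    {"travel": [0, 0, 0.08], "turn": [0, 0, 0]},
    {"travel": [0, 0, 0.1], "turn": [0, 0, 0]},
    {"travel": [0, 0, 0.1], "turn": [0, 0, 0]},
  ],
)

```text
time: 2.5
position: [0.5629, 0.147, 0.2026]
tool_rot: [-3.041, -0.787, 0.012]
ft_force: [0.1, -0.9, 0.7]
grip_width: 0.008
grip_force: 0.0
```

Run:
```python
from h import *
s=ctrl.get_state();w=ctrl.get_image('wrist');t=ctrl.get_image('scene')
print(np.round(s['position'],4),np.round(s['joint_positions'],2))
a=cv2.resize(np.hstack([w,t])[:,:,::-1],(800,300),interpolation=cv2.INTER_AREA);cv2.imwrite('pics/w1.png',w[:,:,::-1]);cv2.imwrite('pics/w1b.png',a)
```

```text
[0.5629 0.147  0.2026] [ 0.32  0.28 -0.74  1.65  0.19  1.3  -1.51]
```

View pics/w1b.png

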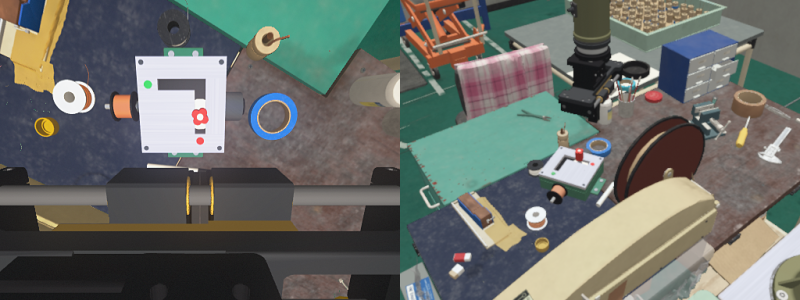

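The wrist view shows the knob at (200,116) of the half-size picture, red dot (199,141), green dot (148,85), and plate corners (136,56), (219,57), (226,152), (138,152). The dark gripper parts fill the bottom. I'll measure these and check where the fingertips project.

Run:
```python
from h import *
w=cv2.imread('pics/w1.png');s=ctrl.get_state();m=wristm(s)
T=np.linalg.inv(m['T_tool_cam'])
for p in[(9.5,0,14),(9.5,15,14),(9.5,-15,14),(9.5,15,-56),(37,95,-56),(-9.5,0,14)]:
    c=T[:3,:3]@np.array(p)/1000
    c=c+T[:3,3];print(p,(m['cx']+m['fx']*c[0]/c[2]).round(),(m['cy']+m['fy']*c[1]/c[2]).round())
hsv=cv2.cvtColor(w,cv2.COLOR_BGR2HSV)
r=cv2.inRange(hsv,(0,150,120),(8,255,255))|cv2.inRange(hsv,(172,150,120),(180,255,255))
g=cv2.inRange(hsv,(55,120,150),(75,255,255))
for n,k in(('red',r),('green',g)):
    _,_,st,ce=cv2.connectedComponentsWithStats(k)
    for a,b in list(zip(st,ce))[1:]:
        if a[4]>15:print(n,a,b.round(1),[plane(m,*b,z).round(4)[:2].tolist() for z in(.05,.07,.084)])
# plate corners by white blob
k=cv2.inRange(hsv,(0,0,170),(180,50,255));k=cv2.morphologyEx(k,cv2.MORPH_CLOSE,np.ones((9,9)))
cs=max(cv2.findContours(k,0,2)[0],key=lambda c:cv2.contourArea(c) if cv2.contourArea(c)<40000 else 0)
(u,v),sz,an=R=cv2.minAreaRect(cs);bx=cv2.boxPoints(R);P=np.array([plane(m,*p,.05)[:2] for p in bx]);print(R,P.round(4).tolist(),P.mean(0),[np.linalg.norm(P[i]-P[i-1]).round(4) for i in range(4)])
c1=cv2.resize(w[200:384,100:420],(800,460));cv2.imwrite('pics/w1c.png',c1)
```

```text
(9.5, 0, 14) 257.0 220.0
(9.5, 15, 14) 281.0 220.0
(9.5, -15, 14) 233.0 220.0
(9.5, 15, -56) 297.0 281.0
(37, 95, -56) 526.0 212.0
(-9.5, 0, 14) 257.0 248.0
red [246 138  21  22 263] [255.7 148.6] [[0.6025, 0.1695], [0.6038, 0.1702], [0.6048, 0.1707]]
red [252 176   9   9  64] [255.8 179.9] [[0.5716, 0.1521], [0.575, 0.154], [0.5774, 0.1553]]
green [184 103  10  10  81] [188.6 107.5] [[0.6056, 0.2534], [0.6067, 0.2486], [0.6075, 0.2452]]
((238.5, 131.5), (133.0, 131.0), 90.0) [[0.6356, 0.2856], [0.7013, 0.1673], [0.5802, 0.0928], [0.5062, 0.2258]] [0.60583432 0.19289917] [np.float64(0.1425), np.float64(0.1354), np.float64(0.1422), np.float64(0.1522)]
```

View pics/w1c.png

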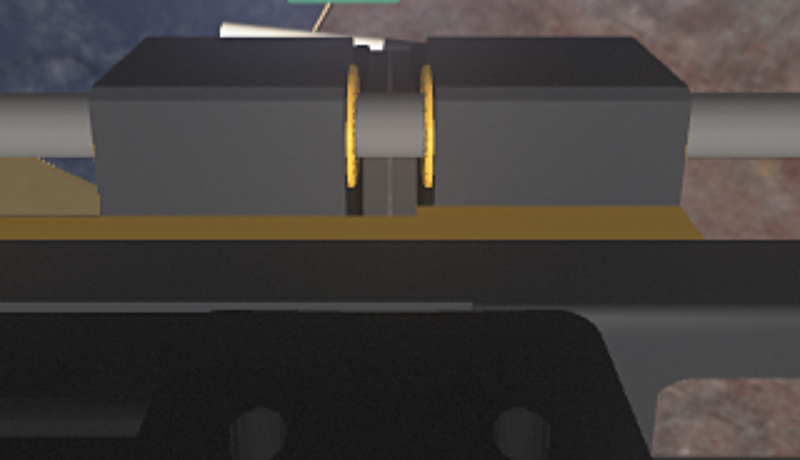

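The crop shows the closed fingertips, which are narrow, at (240–270, 216) px. That matches the fingertip projection.

Call:
step_arm(
  commands=[
    {"travel": [0, 0, 0.035], "turn": [0, 0, 0]},
    {"travel": [0, 0, 0.07], "turn": [0, 0, 0]},
    {"travel": [0, 0, 0.1], "turn": [0, 0, 0]},
    {"travel": [0, 0, 0.11], "turn": [0, 0, 0]},
    {"travel": [0, 0, 0.11], "turn": [0, 0, 0]},
  ],
)

```text
time: 3.1
position: [0.5654, 0.1479, 0.0967]
tool_rot: [-3.041, -0.787, 0.001]
ft_force: [0.3, 0.6, 0.1]
grip_width: 0.005
grip_force: 0.0
```

Call:
step_arm(
  commands=[
    {"travel": [0, 0, 0.01], "turn": [0, 0, 0]},
    {"travel": [0, 0, 0.02], "turn": [0, 0, 0]},
    {"travel": [0, 0, 0.02], "turn": [0, 0, 0]},
    {"travel": [0, 0, 0.02], "turn": [0, 0, 0]},
  ],
)

```text
time: 3.5
position: [0.5654, 0.148, 0.0768]
tool_rot: [3.041, 0.787, 0.0]
ft_force: [0.0, 0.7, 1.3]
grip_width: 0.003
grip_force: 0.0
```

Call:
step_arm(
  commands=[
    {"travel": [0.006, -0.001, 0.003], "turn": [0, 0, 0]},
    {"travel": [0.012, -0.0015, 0.003], "turn": [0, 0, 0]},
    {"travel": [0.018, -0.0015, 0.003], "turn": [0, 0, 0]},
    {"travel": [0.024, -0.0015, 0.003], "turn": [0, 0, 0]},
    {"travel": [0.03, -0.0015, 0.003], "turn": [0, 0, 0]},
  ],
)

```text
time: 4.0
position: [0.5913, 0.1641, 0.0735]
tool_rot: [3.041, 0.787, -0.0]
ft_force: [-0.3, 0.5, 1.0]
grip_width: 0.007
grip_force: 0.3
```

Call:
step_arm(
  commands=[
    {"travel": [0.005, 0, 0], "turn": [0, 0, 0]},
    {"travel": [0.01, 0, 0], "turn": [0, 0, 0]},
    {"travel": [0.015, 0, 0], "turn": [0, 0, 0]},
    {"travel": [0.02, 0, 0], "turn": [0, 0, 0]},
    {"travel": [0.02, 0, 0], "turn": [0, 0, 0]},
  ],
)

```text
time: 4.5
position: [0.6089, 0.174, 0.0736]
tool_rot: [-3.041, -0.787, -0.001]
ft_force: [-0.6, 1.0, -0.1]
grip_width: 0.004
grip_force: 0.0
```

```bash
cat > k.py <<'E'
from h import *
import sys
s=ctrl.get_state();m=wristm(s);w=ctrl.get_image('wrist')[:,:,::-1].copy();cv2.imwrite('pics/%s.png'%sys.argv[1],w)
hsv=cv2.cvtColor(w,cv2.COLOR_BGR2HSV)
r=cv2.inRange(hsv,(0,150,100),(8,255,255))|cv2.inRange(hsv,(172,150,100),(180,255,255));g=cv2.inRange(hsv,(55,120,120),(75,255,255))
c=np.array([.598,.195]);ex=np.array([.8746,.4848]);ey=np.array([-.4848,.8746])
p=np.array(s['position'][:2]);print('tcp',np.round(s['position'],4),'winder frame',((p-c)@ex).round(4),((p-c)@ey).round(4),'F',np.round(s['ft_force'],1))
for n,k in(('red',r),('green',g)):
    _,_,st,ce=cv2.connectedComponentsWithStats(k)
    for a,b in list(zip(st,ce))[1:]:
        if a[4]>25:
            z=.084 if n=='red' else .05
            q=plane(m,*b,z)[:2];print(n,a,b.round(1),'at z',z,q.round(4),((q-c)@ex).round(4),((q-c)@ey).round(4))
E
python3 k.py w2
```

```text
tcp [0.6089 0.174  0.0736] winder frame -0.0006 -0.0236 F [-0.6  1.  -0.1]
red [241 197  35  36 752] [257.4 213.4] at z 0.084 [0.628  0.1843] 0.021 -0.0238
green [140 176  17  16 214] [147.7 183.3] at z 0.05 [0.6018 0.2505] 0.0303 0.0467
```

View pics/w2.png

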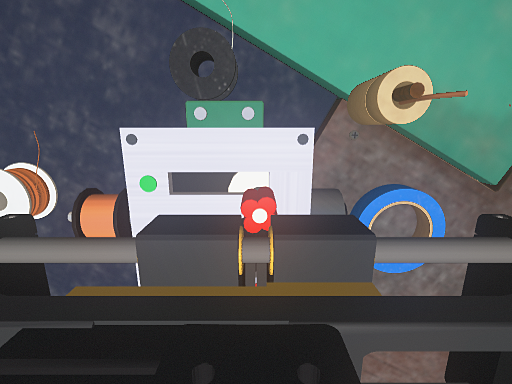

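The wrist view shows the knob at (257,213), directly ahead of the fingertips, with the slot's second leg at row 182. The knob is about 9 mm short of the corner.

Call:
step_arm(
  commands=[
    {"travel": [0.003, 0, 0], "turn": [0, 0, 0]},
    {"travel": [0.005, 0, 0], "turn": [0, 0, 0]},
    {"travel": [0.007, 0, 0], "turn": [0, 0, 0]},
    {"travel": [0.007, 0, 0], "turn": [0, 0, 0]},
  ],
)

```text
time: 4.95
position: [0.6146, 0.177, 0.0735]
tool_rot: [-3.041, -0.787, -0.0]
ft_force: [0.7, -0.1, -0.4]
grip_width: 0.006
grip_force: 0.0
```

Call:
step_arm(
  commands=[
    {"travel": [0.001, 0, 0], "turn": [0, 0, 0]},
    {"travel": [0.002, 0, 0], "turn": [0, 0, 0]},
    {"travel": [0.002, 0, 0], "turn": [0, 0, 0]},
  ],
)

```text
time: 5.25
position: [0.6163, 0.1779, 0.0735]
tool_rot: [3.041, 0.787, 0.0]
ft_force: [0.2, -0.6, 1.2]
grip_width: 0.006
grip_force: 0.0
```

Call:
step_arm(
  commands=[
    {"travel": [0.001, 0, 0], "turn": [0, 0, 0]},
    {"travel": [0.0015, 0, 0], "turn": [0, 0, 0]},
    {"travel": [0.0015, 0, 0], "turn": [0, 0, 0]},
  ],
)

```text
time: 5.55
position: [0.6176, 0.1786, 0.0735]
tool_rot: [3.041, 0.787, 0.0]
ft_force: [0.0, 0.3, 0.0]
grip_width: 0.005
grip_force: 0.1
```

Call:
step_arm(
  commands=[
    {"travel": [0.001, 0, 0], "turn": [0, 0, 0]},
    {"travel": [0.0015, 0, 0], "turn": [0, 0, 0]},
    {"travel": [0.0015, 0, 0], "turn": [0, 0, 0]},
  ],
)

```text
time: 5.85
position: [0.6189, 0.1794, 0.0735]
tool_rot: [3.041, 0.787, 0.0]
ft_force: [-0.0, 0.1, -0.3]
grip_width: 0.006
grip_force: 0.1
```

Call:
step_arm(
  commands=[
    {"travel": [0.001, 0, 0], "turn": [0, 0, 0]},
    {"travel": [0.0015, 0, 0], "turn": [0, 0, 0]},
    {"travel": [0.0015, 0, 0], "turn": [0, 0, 0]},
  ],
)

```text
time: 6.15
position: [0.6202, 0.1801, 0.0735]
tool_rot: [3.041, 0.787, 0.0]
ft_force: [-1.1, -0.3, 0.3]
grip_width: 0.006
grip_force: 0.1
```

```bash
python3 k.py w3
```

```text
tcp [0.6202 0.1801 0.0735] winder frame 0.0122 -0.0238 F [-1.1 -0.3  0.3]
red [241 198  35  37 752] [257.2 214.7] at z 0.084 [0.6385 0.1902] 0.0331 -0.0238
green [141 195  17  16 209] [149.3 202.4] at z 0.05 [0.6019 0.2505] 0.0303 0.0467
```

Call:
step_arm(
  commands=[
    {"travel": [0.001, 0, 0], "turn": [0, 0, 0]},
    {"travel": [0.001, 0, 0], "turn": [0, 0, 0]},
  ],
)

```text
time: 6.4
position: [0.6205, 0.1802, 0.0735]
tool_rot: [3.041, 0.787, -0.002]
ft_force: [-2.7, -1.1, 1.8]
grip_width: 0.007
grip_force: 1.5
```

Call:
step_arm(
  commands=[
    {"travel": [0.001, 0, 0], "turn": [0, 0, 0]},
    {"travel": [0.001, 0, 0], "turn": [0, 0, 0]},
  ],
)

```text
time: 6.6
position: [0.6207, 0.1803, 0.0735]
tool_rot: [3.04, 0.787, -0.005]
ft_force: [-4.8, -3.0, 4.0]
grip_width: 0.011
grip_force: 3.0
```

```bash
python3 k.py w4
```

```text
tcp [0.6207 0.1803 0.0735] winder frame 0.0127 -0.0239 F [-4.8 -3.   4. ]
red [241 199  35  36 750] [257.1 215.1] at z 0.084 [0.6389 0.1903] 0.0335 -0.0239
green [141 196  17  16 207] [149.2 203.1] at z 0.05 [0.6019 0.2505] 0.0303 0.0467
```

Call:
step_arm(
  commands=[
    {"travel": [-0.01, 0, 0], "turn": [0, 0, 0]},
    {"travel": [-0.02, 0, 0], "turn": [0, 0, 0]},
    {"travel": [-0.02, 0.015, 0], "turn": [0, 0, 0]},
    {"travel": [-0.02, 0.03, 0], "turn": [0, 0, 0]},
    {"travel": [-0.02, 0.043, 0], "turn": [0, 0, 0]},
  ],
)

```text
time: 7.15
position: [0.6268, 0.1311, 0.0737]
tool_rot: [3.041, 0.784, 0.002]
ft_force: [-0.2, -0.5, -0.4]
grip_width: 0.005
grip_force: 0.0
```

Call:
step_arm(
  commands=[
    {"travel": [0, 0.0, 0], "turn": [0, 0, 0]},
    {"travel": [0.012, 0, 0], "turn": [0, 0, 0]},
    {"travel": [0.024, 0, 0], "turn": [0, 0, 0]},
    {"travel": [0.038, 0, 0], "turn": [0, 0, 0]},
    {"travel": [0.038, 0, 0], "turn": [0, 0, 0]},
  ],
)

```text
time: 7.65
position: [0.6595, 0.1536, 0.0734]
tool_rot: [-3.04, -0.788, -0.002]
ft_force: [-0.2, -0.7, 0.2]
grip_width: 0.009
grip_force: 0.0
```

```bash
python3 k.py w5
```

```text
tcp [0.6595 0.1536 0.0734] winder frame 0.0337 -0.066 F [-0.2 -0.7  0.2]
green [ 82 226  17  11 146] [ 89.6 231.8] at z 0.05 [0.6025 0.251 ] 0.0311 0.0468
```

View pics/w5.png

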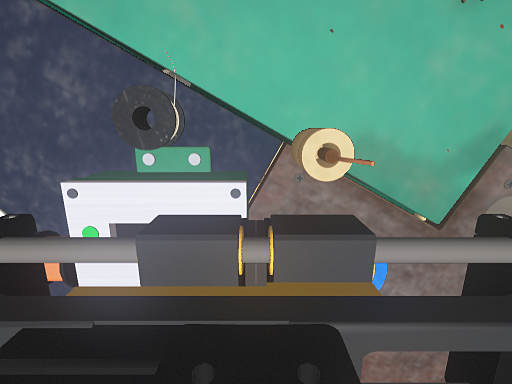

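The knob is now hidden behind the gripper. The fingers sit on its -y side, in line with the second leg, so I start the push.

Call:
step_arm(
  commands=[
    {"travel": [0, -0.006, 0], "turn": [0, 0, 0]},
    {"travel": [0, -0.012, 0], "turn": [0, 0, 0]},
    {"travel": [0, -0.018, 0], "turn": [0, 0, 0]},
    {"travel": [0, -0.024, 0], "turn": [0, 0, 0]},
    {"travel": [0, -0.028, 0], "turn": [0, 0, 0]},
  ],
)

```text
time: 8.2
position: [0.6443, 0.1773, 0.0737]
tool_rot: [3.041, 0.788, -0.0]
ft_force: [0.0, -0.5, 0.4]
grip_width: 0.003
grip_force: 0.2
```

Call:
step_arm(
  commands=[
    {"travel": [0, -0.004, 0], "turn": [0, 0, 0]},
    {"travel": [0, -0.008, 0], "turn": [0, 0, 0]},
    {"travel": [0, -0.012, 0], "turn": [0, 0, 0]},
    {"travel": [0, -0.016, 0], "turn": [0, 0, 0]},
    {"travel": [0, -0.016, 0], "turn": [0, 0, 0]},
  ],
)

```text
time: 8.7
position: [0.6366, 0.1917, 0.0735]
tool_rot: [-3.04, -0.789, 0.0]
ft_force: [0.3, -0.4, -0.5]
grip_width: 0.006
grip_force: 0.0
```

```bash
cat > v.py <<'E'
from h import *
import sys
o=[]
for n in('scene','top'):
    im=ctrl.get_image(n)[:,:,::-1];r=(140,150,160,150) if n=='scene' else (180,150,150,140)
    o.append(cv2.resize(np.ascontiguousarray(im[r[1]:r[1]+r[3],r[0]:r[0]+r[2]]),(400,375),interpolation=cv2.INTER_CUBIC))
cv2.imwrite('pics/%s.png'%sys.argv[1],np.hstack(o))
E
python3 k.py w6; python3 v.py v6
```

```text
tcp [0.6366 0.1917 0.0735] winder frame 0.0322 -0.0216 F [ 0.3 -0.4 -0.5]
```

View pics/v6.png

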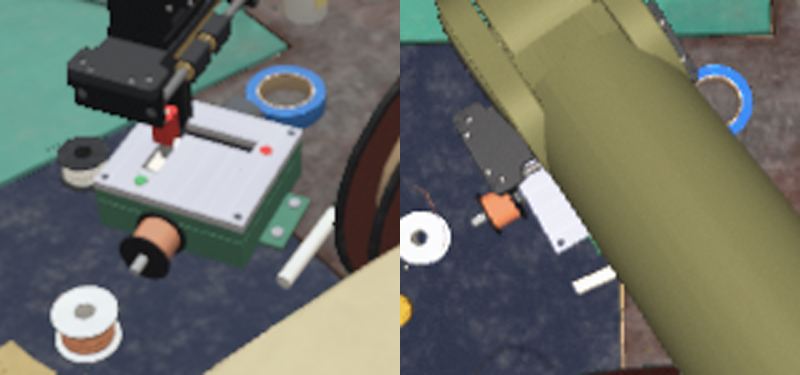

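The scene crop shows the knob at (168,125), in the second leg and moving toward the green dot at (141,181), with the fingers behind it. I keep pushing.

Call:
step_arm(
  commands=[
    {"travel": [0, -0.004, 0], "turn": [0, 0, 0]},
    {"travel": [0, -0.008, 0], "turn": [0, 0, 0]},
    {"travel": [0, -0.012, 0], "turn": [0, 0, 0]},
    {"travel": [0, -0.015, 0], "turn": [0, 0, 0]},
    {"travel": [0, -0.015, 0], "turn": [0, 0, 0]},
  ],
)

```text
time: 9.35
position: [0.6293, 0.2048, 0.0736]
tool_rot: [-3.04, -0.789, 0.0]
ft_force: [0.8, 0.7, -0.3]
grip_width: 0.009
grip_force: 0.0
```

Call:
step_arm(
  commands=[
    {"travel": [0, -0.0015, 0], "turn": [0, 0, 0]},
    {"travel": [0, -0.003, 0], "turn": [0, 0, 0]},
    {"travel": [0, -0.003, 0], "turn": [0, 0, 0]},
  ],
)

```text
time: 9.65
position: [0.6283, 0.2065, 0.0735]
tool_rot: [3.041, 0.787, 0.0]
ft_force: [-0.5, -0.1, 0.7]
grip_width: 0.006
grip_force: 0.1
```

Call:
step_arm(
  commands=[
    {"travel": [0, -0.0015, 0], "turn": [0, 0, 0]},
    {"travel": [0, -0.002, 0], "turn": [0, 0, 0]},
    {"travel": [0, -0.002, 0], "turn": [0, 0, 0]},
  ],
)

```text
time: 9.95
position: [0.6273, 0.2082, 0.0735]
tool_rot: [3.041, 0.787, -0.0]
ft_force: [-0.5, 0.3, 0.1]
grip_width: 0.003
grip_force: 0.1
```

Call:
step_arm(
  commands=[
    {"travel": [0, -0.0015, 0], "turn": [0, 0, 0]},
    {"travel": [0, -0.002, 0], "turn": [0, 0, 0]},
    {"travel": [0, -0.002, 0], "turn": [0, 0, 0]},
  ],
)

```text
time: 10.25
position: [0.6263, 0.2101, 0.0735]
tool_rot: [-3.041, -0.788, 0.0]
ft_force: [0.3, 0.9, -1.0]
grip_width: 0.006
grip_force: 0.1
```

Call:
step_arm(
  commands=[
    {"travel": [0, -0.0015, 0], "turn": [0, 0, 0]},
    {"travel": [0, -0.002, 0], "turn": [0, 0, 0]},
    {"travel": [0, -0.002, 0], "turn": [0, 0, 0]},
  ],
)

```text
time: 10.55
position: [0.6253, 0.2118, 0.0735]
tool_rot: [-3.041, -0.787, 0.0]
ft_force: [0.6, -0.4, 0.1]
grip_width: -0.003
grip_force: 0.1
```

Call:
step_arm(
  commands=[
    {"travel": [0, -0.0015, 0], "turn": [0, 0, 0]},
    {"travel": [0, -0.002, 0], "turn": [0, 0, 0]},
    {"travel": [0, -0.002, 0], "turn": [0, 0, 0]},
  ],
)

```text
time: 10.85
position: [0.6244, 0.2136, 0.0735]
tool_rot: [-3.041, -0.788, 0.0]
ft_force: [0.4, -0.5, 0.0]
grip_width: 0.004
grip_force: 0.1
```

Call:
step_arm(
  commands=[
    {"travel": [0, -0.0015, 0], "turn": [0, 0, 0]},
    {"travel": [0, -0.002, 0], "turn": [0, 0, 0]},
    {"travel": [0, -0.002, 0], "turn": [0, 0, 0]},
  ],
)

```text
time: 11.15
position: [0.6234, 0.2153, 0.0735]
tool_rot: [-3.041, -0.787, 0.0]
ft_force: [0.1, 0.4, -0.8]
grip_width: 0.006
grip_force: 0.1
```

Call:
step_arm(
  commands=[
    {"travel": [0, -0.001, 0], "turn": [0, 0, 0]},
    {"travel": [0, -0.0015, 0], "turn": [0, 0, 0]},
    {"travel": [0, -0.0015, 0], "turn": [0, 0, 0]},
  ],
)

```text
time: 11.45
position: [0.6227, 0.2166, 0.0735]
tool_rot: [3.041, 0.787, -0.0]
ft_force: [1.0, 0.6, -0.8]
grip_width: 0.006
grip_force: 0.1
```

Call:
step_arm(
  commands=[
    {"travel": [0, -0.001, 0], "turn": [0, 0, 0]},
    {"travel": [0, -0.0015, 0], "turn": [0, 0, 0]},
    {"travel": [0, -0.0015, 0], "turn": [0, 0, 0]},
  ],
)

```text
time: 11.75
position: [0.6224, 0.2172, 0.0736]
tool_rot: [3.041, 0.786, 0.0]
ft_force: [0.7, -2.8, 1.0]
grip_width: 0.006
grip_force: 1.0
```

Call:
step_arm(
  commands=[
    {"travel": [0, -0.001, 0], "turn": [0, 0, 0]},
    {"travel": [0, -0.001, 0], "turn": [0, 0, 0]},
  ],
)

```text
time: 11.95
position: [0.6222, 0.2178, 0.0738]
tool_rot: [3.04, 0.786, 0.001]
ft_force: [1.8, -3.0, 1.8]
grip_width: 0.006
grip_force: 1.9
```

Call:
step_arm(
  commands=[
    {"travel": [0, -0.0015, 0], "turn": [0, 0, 0]},
    {"travel": [0, -0.0015, 0], "turn": [0, 0, 0]},
  ],
)

```text
time: 12.15
position: [0.622, 0.2184, 0.0741]
tool_rot: [3.04, 0.785, 0.002]
ft_force: [2.3, -5.5, 3.0]
grip_width: 0.002
grip_force: 3.0
```

Call:
step_arm(
  commands=[
    {"travel": [0, -0.0015, 0], "turn": [0, 0, 0]},
    {"travel": [0, -0.002, 0], "turn": [0, 0, 0]},
    {"travel": [0, -0.002, 0], "turn": [0, 0, 0]},
  ],
)

```text
time: 12.45
position: [0.6218, 0.2187, 0.0743]
tool_rot: [3.038, 0.783, 0.003]
ft_force: [2.5, -8.1, 3.9]
grip_width: 0.009
grip_force: 4.2
```

Call:
step_arm(
  commands=[
    {"travel": [0, 0.01, 0], "turn": [0, 0, 0]},
    {"travel": [0, 0.025, 0], "turn": [0, 0, 0]},
    {"travel": [0, 0.04, 0], "turn": [0, 0, 0]},
    {"travel": [0, 0.04, 0], "turn": [0, 0, 0]},
  ],
)

```text
time: 12.85
position: [0.6408, 0.1829, 0.0728]
tool_rot: [3.042, 0.78, -0.001]
ft_force: [-0.6, -0.5, 0.1]
grip_width: 0.003
grip_force: 0.0
```

Call:
step_arm(
  commands=[
    {"travel": [0, 0, -0.04], "turn": [0, 0, 0]},
    {"travel": [0, 0, -0.08], "turn": [0, 0, 0]},
    {"travel": [-0.04, 0, -0.1], "turn": [0, 0, 0]},
    {"travel": [-0.08, 0, -0.1], "turn": [0, 0, 0]},
    {"travel": [-0.08, 0, -0.1], "turn": [0, 0, 0]},
  ],
)

```text
time: 13.35
position: [0.565, 0.1458, 0.1729]
tool_rot: [3.039, 0.785, -0.007]
ft_force: [0.1, -0.9, -0.4]
grip_width: 0.004
grip_force: 0.0
```

```bash
python3 k.py w7
```

```text
tcp [0.565  0.1458 0.1729] winder frame -0.0527 -0.0271 F [ 0.1 -0.9 -0.4]
red [179  92  24  23 374] [190.9 103.1] at z 0.084 [0.6129 0.2342] 0.0321 0.0271
red [249 183  10   9  73] [253.3 186.7] at z 0.084 [0.576  0.1549] -0.0387 -0.0244
green [173 102   8  11  60] [176.9 106.8] at z 0.05 [0.602  0.2523] 0.0313 0.0482
```

View pics/w7.png

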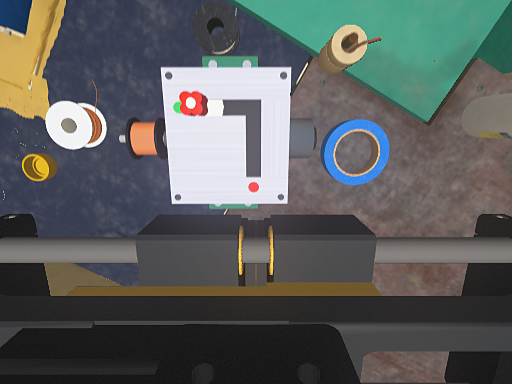

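The knob at (190,103) sits next to the green dot at the end of the second leg, and nothing else has moved. I'll check how far it is home against the four plate screws at about (169,76), (284,75), (281,198) and (178,197).

Run:
```python
from h import *
s=ctrl.get_state();m=wristm(s);w=cv2.imread('pics/w7.png');g=255-cv2.cvtColor(w,cv2.COLOR_BGR2GRAY).astype(float)
P=[]
for u,v in[(169,76),(284,75),(281,198),(178,197)]:
    k=g[v-6:v+7,u-6:u+7];k=np.clip(k-k.min()-60,0,None);yy,xx=np.mgrid[v-6:v+7,u-6:u+7]
    q=(xx*k).sum()/k.sum(),(yy*k).sum()/k.sum();P.append(plane(m,*q,.05)[:2])
P=np.array(P);c=P.mean(0);ex=P[0]+P[1]-P[2]-P[3];ex/=np.linalg.norm(ex);ey=np.array([-ex[1],ex[0]])
print(c,np.degrees(np.arctan2(ex[1],ex[0])),[np.linalg.norm(P[i]-P[i-1]).round(4) for i in range(4)])
hsv=cv2.cvtColor(w,cv2.COLOR_BGR2HSV)
wh=cv2.inRange(hsv[95:112,182:200],(0,0,180),(180,60,255));yy,xx=np.nonzero(wh);print('white cap px',xx.mean()+182,yy.mean()+95)
for u,v in[(190.9,103.1),(xx.mean()+182,yy.mean()+95)]:
    q=plane(m,u,v,.084)[:2];print('knob',((q-c)@ex).round(4),((q-c)@ey).round(4))
```

```text
[0.60063871 0.19730951] 29.231827173661625 [np.float64(0.1164), np.float64(0.1065), np.float64(0.1192), np.float64(0.1067)]
white cap px 190.22619047619048 102.5952380952381
knob 0.0317 0.0261
knob 0.0321 0.0266
```

In the plate's frame the knob is at (32, 26) mm. That is at the hard end stop, about 25 + 1.5 mm, so it is fully home. I move clear.

Call:
step_arm(
  commands=[
    {"travel": [0, 0.02, -0.04], "turn": [0, 0, 0]},
    {"travel": [0, 0.05, -0.08], "turn": [0, 0, 0]},
    {"travel": [0, 0.08, -0.1], "turn": [0, 0, 0]},
    {"travel": [0, 0.08, -0.1], "turn": [0, 0, 0]},
    {"travel": [0, 0.08, -0.1], "turn": [0, 0, 0]},
  ],
)

```text
time: 13.9
position: [0.609, 0.0779, 0.2733]
tool_rot: [-3.04, -0.785, -0.001]
ft_force: [-0.3, 1.0, -0.1]
grip_width: 0.001
grip_force: 0.0
```

```bash
python3 -c "
from bench import ctrl
print(ctrl.get_state()['qd'],ctrl.close_job())"
```

```text
the job is handed in; nothing more can be done
[-0.01983226 -0.00209383 -0.02795658  0.04507418 -0.01162957  0.00097563
  0.00014514] None
```

The winder is in gear: I pushed the knob from the side along both legs to the end stop at the green dot, moved the arm clear with no sign of the spools, core, tape or pen being touched, and handed the job in at about 14 s.

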